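# Knock a stuck cap out of the bore with a drift

### The arm

A 6-joint arm with a two-finger parallel gripper is mounted at the origin on a cart in front of the work surface, level with it; the furniture and walls round the work are solid. World frame = base frame: x ahead of the robot, y to its left, z up, the work surface at z = 0. Lengths are in mm, angles in rad, forces in N, time in s.
With the tool pointing down it reaches from about 350 to 975 mm from the base axis. Payload 7.1 kg.
Tool frame: the origin (TCP) lies on the front face of the gripper's body, between the roots of the fingers; the fingertips stand 80 mm ahead of it and the grasp point (between the pads) lies 61 mm ahead of it; z points along the fingers, y is the line along which they close (so a half turn about z gives the same grasp; the last joint's range is limited). The gripper opens to 88 mm and grips with 3 to 60 N. Pads are 20 mm wide; open, the fingers measure 115 mm over their backs; the gripper's body (75 mm by 178 mm) begins 61 mm behind the grasp point.
Start: joints at [-1.229, 0.423, 1.63, -0, 1.089, -0.019], TCP at [220.656, -584.736, 302.675] pointing down, gripper open.
Joint ranges: [-3, 3], [-0.9, 2.11], [0.09, 2.58], [-1.31, 4.45], [0.11, 2.69], [-2.54, 2.54]. Speed limits (rad/s): [2.39, 2.39, 3.01, 3.14, 3.14, 3.14].

### API

Orientations are given as a rotation vector (axis times angle).
In Python, from workcell import readout, vision, close_job gives the robot as it stands.
- The arm moves only by the tool servo_tool, never from a script. Its argument "plan" is a list that holds one entry, the list of rows, each a list of 7 numbers: the gripper command: -1 is fully open, 1 is shut, values between are in proportion, then the shift along the world's x, y, z in units of 40 mm (1.0 is 40 mm), then the turn, a rotation vector about the world's x, y, z in units of 5 degrees (1.0 is 5 degrees). A call has 1 to 5 rows; each row shifts and turns the commanded pose from where the row before left it; what a row does not reach is not made up. A row lasts 1/12 s, in which the tool goes at most 41.7 mm and 7.16 degrees, less where a joint would pass 70% of its speed; a pose out of reach is approached as far as the arm can. A call is refused whole if a number of a shift passes 1 or a number of a turn 1, either way. A call with a gripper value outside its range is refused whole. The fingers move at their own pace and stop on an object; the grip force is fixed at half the most. Time passes only in rows, so rows that do not move let the fingers close. It gives the time, the measured TCP pose, the force, the opening and the grip force at its end, in the units of the state.
- readout.get_obs(): the state, without advancing time (a new reading comes with each control period).
- vision.get_image(name): name is "scene" or "top" or "wrist"; returns the picture (420x560x3 uint8, red, green, blue); there is no depth.
- vision.camera_params(name): a dict with "fx", "fy", "cx", "cy" (pixels), "D" ([k1, k2, p1, p2, k3] as OpenCV has them; the pictures are not rectified), "rvec" (rotation vector, rad) and "tvec" (3), from world to camera coordinates, as OpenCV has them; the wrist camera has in their place "hand_eye" (4x4, takes a point from camera to tool coordinates, whose origin is the TCP and whose axes are the flange's). Camera axes: x right, y down, z forward; pixel columns grow to the right and rows downward; lengths in mm; the calibration is good to about 2 mm. A picture is of the moment at which its call begins: read the wrist's pose just before it. camera_params takes no time and is no camera call.
- close_job(): hands the job in; it is judged then, once.
The state is a dict: "t": time; "qpos": joint angles; "qvel": joint speeds; "joint_torque": joint torques, N m; "ee_pos": TCP position; "orientation": TCP orientation; "ft_force": force on the tool from outside, world axes, zero at the start; "moment": the same for the moment, N m; "width": finger opening in mm; "grasp_force": force on a finger pad.
Only numpy, scipy, OpenCV 4.12 (cv2) and the standard library are available. Lean on these libraries where they do the work, as an engineer would, in place of code of your own. Each camera call takes 0.05 s, during which the arm holds its last target. There are 200 camera calls.

### The job

A white screw cap is stuck in the bore of the four-legged knock-out stand. Take the drift (the tool with the plain cylindrical grip and thin flat collar) out of the rack, push the cap down through the bore with its shank until the cap drops out underneath, and leave the drift standing in the bore with its collar resting on the block. Leave the bell-footed, ball-topped tamper where it stands in the rack.

Things in the scene. Friction and masses are not known exactly. Their poses are not given: they have to be found in the camera images.
- drift_grip (a point): Loose drift, 0.3 kg, upright in either rack hole: black grip dia 28, 70 tall, on flat steel collar dia 58, 8 thick; steel shank dia 20, 66 long, below (mm). Point: middle of the grip, 43 above the collar's underside, 109 above the shank's end; z up the tool, round. Collar lies on the fixed rack's top, 75 above bench; shank hangs in a 25 hole: lift 70+ to free it. Rack: plate 70 wide, 180 long.
- tamper_mid (a point): The tamper, not to be used: broad steel bell foot 58 mm in diameter, slim stem, black ball 32 mm in diameter on top, 61 mm tall, standing on the rack over the other hole, 100 mm from the drift along the rack's length. This point is on its axis, 30 mm above the rack's top; z is up.
- bore_mouth (a point): Fixed knock-out stand: aluminium block 100x100 mm, 60 thick, on four legs, a vertical bore 40 mm in diameter right through it. Point: centre of the bore's upper mouth on the block's flat top, 120 mm above the bench; z up. A rimmed catch plate lies under the block, 4 mm above the bench. Four spring pads in the bore grip the cap; without it they stand 32 mm apart and the shank passes freely.
- cap_mid (a point): White screw cap stuck upright in the bore: skirt dia 38 mm, 17 tall; nozzle up, dia 16 at its foot; 34 tall in all. Point: half-way up its axis; z to the nozzle. It starts 25 mm below the bore's mouth, nozzle top 8 below. It slides under a steady push of about 12 to 20 N, stays when the push stops and drops out after about 35 mm of travel; the full 66 mm shank pushes it well past that.
Not all that is in view belongs to the job. What is shaped like the part that bears drift_grip but purple is not meant.

How it is judged (in metres and radians):
On the way:
1. the drift's shank is in the bore above the cap, which is still inside the block (z of drift_grip in the frame of bore_mouth below 0.106 m and horizontal distance between drift_grip and bore_mouth below 0.02 m and z of cap_mid in the frame of bore_mouth above -0.06 m), for 0.05 s.
At the end, for the whole second after the job is handed in: The cap lies below the block (its middle more than 80 mm below the bore's mouth), and the drift stands released in the bore, within 10 degrees of upright and 15 mm of the bore's axis, its collar within 10 mm of the block's top (z of cap_mid in the frame of bore_mouth below -0.08 m and z of drift_grip in the frame of bore_mouth between 0.033 and 0.053 m and horizontal distance between drift_grip and bore_mouth below 0.015 m and angle between drift_grip's own z axis and vertical below 0.175 rad); the robot touches nothing.
It fails at once if the tamper is moved more than 40 mm or knocked over (distance of tamper_mid from where it was at the start of the episode above 0.04 m or angle between tamper_mid's own z axis and vertical above 0.5 rad).
It also fails if it takes over 43 s, if anything falls off the work surface, if the arm or the gripper's body presses on something with over 40 N, if the wrist force passes 120 N, or if a joint passes its speed limit or range.

## Working session

There is one attempt and no reset: what is moved stays moved. The work goes in short steps, Python scripts to look and compute and a tool call to move; the robot and the scene stay as the last step left them, time stands still between calls to the robot, and variables do not carry over. Pictures are saved under pics/ and viewed, at most 10 in all, crops included, and the job is handed in when it is done.

Besides the shell and the picture viewer there is one more tool, called after ">>>" by a JSON object that holds its "method" and its "body", one argument or row to a line. servo_tool: Moves the arm, as the interface text tells. Its arguments: {"type":"object","properties":{"plan":{"type":"array"}},"required":["plan"]}

```bash
mkdir -p pics; python3 - <<'E'
from workcell import readout, vision
import cv2, numpy as np
o=readout.get_obs(); print(o['t'],o['ee_pos'],o['orientation'],o['width'])
for n in("scene","top"):
    im=vision.get_image(n); cv2.imwrite(f"pics/{n}1.png",im[...,::-1]); p=vision.camera_params(n)
    R=cv2.Rodrigues(np.array(p['rvec'],float))[0]; print(n,p['fx'],p['D'],(-R.T@np.array(p['tvec']).ravel()).round())
E
```

```text
0.0 [ 220.52646985 -584.33720831  301.91162475] [-3.08914116e+00 -5.63478733e-01  3.87636880e-04] 87.9624254463153
scene 475.6003254695551 [-0.03318837  0.          0.          0.          0.        ] [141. 870. 480.]
top 482.40603106762256 [-0.14896978  0.          0.          0.          0.        ] [373. 160. 971.]
```

View pics/scene1.png

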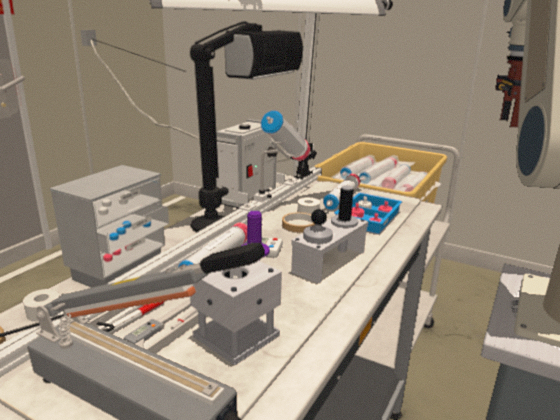

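View pics/top1.png

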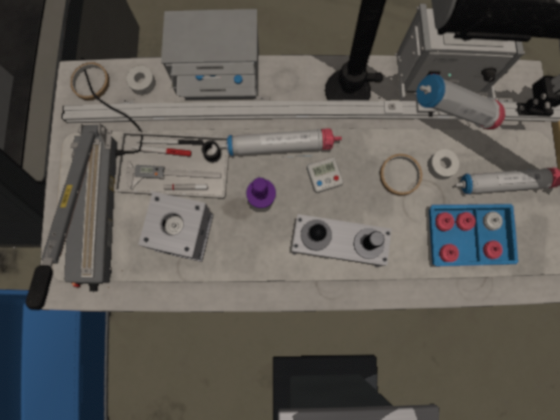

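The scene view shows the stand at about (237,300), with the ball-topped tamper at (319,225) and the drift, with its cylindrical black grip, at (347,200). In the top view the bore and cap are at about (174,225), the tamper at (317,233), the drift at (372,242) and the purple decoy at (261,193).

```bash
cat > h.py <<'E'
from workcell import readout, vision
import cv2, numpy as np
def cam(n):
    p=vision.camera_params(n); K=np.array([[p['fx'],0,p['cx']],[0,p['fy'],p['cy']],[0,0,1]],float); D=np.array(p['D'],float)
    if 'rvec' in p:
        R=cv2.Rodrigues(np.array(p['rvec'],float))[0]; t=np.array(p['tvec'],float).ravel()
        return K,D,R.T,-R.T@t
    o=readout.get_obs(); H=np.array(p['hand_eye'],float); Rt=cv2.Rodrigues(np.array(o['orientation'],float))[0]
    return K,D,Rt@H[:3,:3],Rt@H[:3,3]+np.array(o['ee_pos'])
def ray(c,uv,z):
    K,D,R,C=c; u=cv2.undistortPoints(np.array(uv,float).reshape(-1,1,2),K,D).reshape(-1,2)
    d=np.c_[u,np.ones(len(u))]@R.T
    return C+d*((z-C[2])/d[:,2])[:,None]
def proj(c,P):
    K,D,R,C=c; q=(np.array(P,float).reshape(-1,3)-C)@R
    return cv2.projectPoints(q,np.zeros(3),np.zeros(3),K,D)[0].reshape(-1,2)
E
python3 - <<'E'
from h import *
c=cam('top'); print(ray(c,[[174,225]],120),ray(c,[[372,242]],153),ray(c,[[369,243]],83),ray(c,[[317,233]],130))
im=cv2.imread('pics/top1.png')
a=cv2.resize(im[185:265,130:225],None,fx=5,fy=5,interpolation=2); b=cv2.resize(im[205:275,285:400],None,fx=5,fy=5,interpolation=2)
W=np.zeros((600,800,3),np.uint8); 
a=cv2.resize(im[185:265,130:225],(380,320),interpolation=2); b=cv2.resize(im[205:275,285:400],(460-45,280),interpolation=2)
W[:320,:380]=a; W[:280,385:800]=b; cv2.imwrite('pics/crop.png',W[:320])
g=cv2.cvtColor(im,cv2.COLOR_BGR2GRAY)
def big(m,off,k=4):
    cs,_=cv2.findContours(m,cv2.RETR_EXTERNAL,cv2.CHAIN_APPROX_NONE)
    for q in cs:
        if cv2.contourArea(q)>25:
            (x,y),r=cv2.minEnclosingCircle(q); M=cv2.moments(q); print(M['m10']/M['m00']+off[0],M['m01']/M['m00']+off[1],'enc',x+off[0],y+off[1],r)
print('black rack'); big((g[205:275,285:400]<45).astype(np.uint8),(285,205))
print('stand dark'); big((g[205:245,155:195]<90).astype(np.uint8),(155,205))
E
```

```text
[[500.49209199 342.81395528 120.        ]] [[463.27486075  -4.26228104 153.        ]] [[469.19822974 -12.56342998  83.        ]] [[482.86540188  88.04337624 130.        ]]
black rack
367.3438045375218 242.91448516579408 enc 369.2837829589844 242.33783721923828 7.649871826171875
317.0320197044335 232.26683087027914 enc 317.0789489746094 232.2105255126953 8.547060012817383
stand dark
166.1581508515815 219.93917274939173 enc 171.0 223.0 10.816754341125488
```

View pics/crop.png

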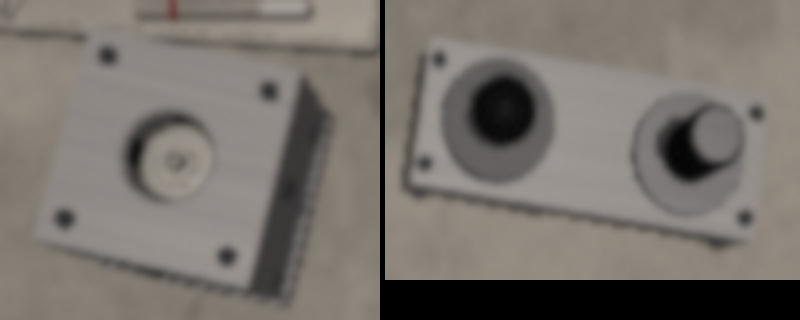

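The crop shows the four stand bolts with mean pixel (171.8,223.8). The drift's grip top is at (377,238.8), its collar at (369.5,243), and the tamper foot is at (316.3,235).

```bash
python3 - <<'E'
from h import *
c=cam('top'); s=lambda P:ray(c,*P).round(1)
print('bore',s(([[171.8,223.8]],120)),'drift top',s(([[377,238.8]],153)),'collar',s(([[369.5,243]],83)),'rackmid',s(([[342.2,239.4]],75)),'tamp',s(([[316.3,235]],77)))
r=ray(c,[[(439-385)/3.609+285,59/4+205],[(757-385)/3.609+285,112/4+205]],75); d=r[1]-r[0]; print('rack dir',np.degrees(np.arctan2(d[1],d[0])),np.linalg.norm(d))
r=ray(c,[[157,199],[197,207.75]],120); d=r[1]-r[0]; print('stand dir',np.degrees(np.arctan2(d[1],d[0])))
# scene grip
im=cv2.imread('pics/scene1.png'); c2=cam('scene')
print(proj(c2,[[463,-9,153],[463,-9,83],[500,346,120]]))
R=cv2.Rodrigues(np.array(readout.get_obs()['orientation']))[0]; print(R.round(3))
E
```

```text
bore [[502.7 346.9 120. ]] drift top [[468.7 -13.2 153. ]] collar [[469.2 -13.5  83. ]] rackmid [[477.5  36.3  75. ]] tamp [[486.   84.9  77. ]]
rack dir -99.20366294338922 168.415400784612
stand dir -102.78630329502779
[[349.61950115 188.95651987]
 [347.06375154 220.05937875]
 [238.39548546 271.37677044]]
[[ 0.936  0.353 -0.   ]
 [ 0.353 -0.936  0.001]
 [ 0.    -0.001 -1.   ]]
```

>>> {"method": "servo_tool", "body": {
  "plan": [
    [[-1,0.41,0.95,0,0,0,0.8],[-1,0.41,0.95,0,0,0,0.8],[-1,0.41,0.95,0,0,0,0.8],[-1,0.41,0.95,0,0,0,0.8],[-1,0.41,0.95,0,0,0,0.8]]
  ]
}}

```text
t: 0.52
ee_pos: [302.8, -392.8, 302.3]
orientation: [-2.944, -1.096, 0.0]
ft_force: [0.2, -0.8, 0.1]
width: 87.9
grasp_force: 0.0
```

>>> {"method": "servo_tool", "body": {
  "plan": [
    [[-1,0.41,0.95,0,0,0,0.8],[-1,0.41,0.95,0,0,0,0.8],[-1,0.41,0.95,0,0,0,0.8],[-1,0.41,0.95,0,0,0,0.8],[-1,0.41,0.95,0,0,0,0.8]]
  ]
}}

```text
t: 0.93
ee_pos: [384.8, -202.8, 302.7]
orientation: [2.709, 1.591, 0.0]
ft_force: [1.3, -0.2, -0.1]
width: 87.7
grasp_force: 0.0
```

>>> {"method": "servo_tool", "body": {
  "plan": [
    [[-1,0.41,0.95,0,0,0,0.8],[-1,0.41,0.95,0,0,0,0.8],[-1,0.41,0.9,0,0,0,0.8],[-1,0.2,0.4,0,0,0,0.8],[-1,0.1,0.2,0,0,0,0.8]]
  ]
}}

```text
t: 1.35
ee_pos: [446.6, -66.2, 302.6]
orientation: [-2.388, -2.041, -0.0]
ft_force: [0.1, 0.2, 1.3]
width: 88.0
grasp_force: 0.0
```

```bash
python3 - <<'E'
from h import *
o=readout.get_obs(); print(o['t'],o['ee_pos'],o['qpos'],o['ft_force']); c=cam('wrist')
im=vision.get_image('wrist'); cv2.imwrite('pics/w1.png',im[...,::-1])
print(cv2.Rodrigues(np.array(o['orientation']))[0].round(3)); print(proj(c,[[469,-13.3,153],[469,-13.3,83],[486,85,136]]))
ct,cs=cam('top'),cam('scene')
print('lever end', [ (z,ray(ct,[[38,290]],z).round()[0], proj(cs,ray(ct,[[38,290]],z)).round()[0]) for z in (100,200,300,400)])
E
```

```text
1.35 [446.62882688 -66.15820902 302.59354033] [-1.73600782e-01  1.65590625e-01  1.99905513e+00  4.33230685e-04
  9.76909882e-01 -1.77467804e-02] [0.08172884 0.21179587 1.27956866]
[[ 0.155  0.988  0.   ]
 [ 0.988 -0.155  0.   ]
 [ 0.     0.    -1.   ]]
[[307.04229794 152.40350021]
 [302.98895406 144.46682475]
 [310.18933514   4.79920324]]
lever end [(100, array([382., 603., 100.]), array([193., 428.])), (200, array([381., 552., 200.]), array([221., 320.])), (300, array([380., 501., 300.]), array([249., 210.])), (400, array([379., 450., 400.]), array([277., 102.]))]
```

View pics/w1.png

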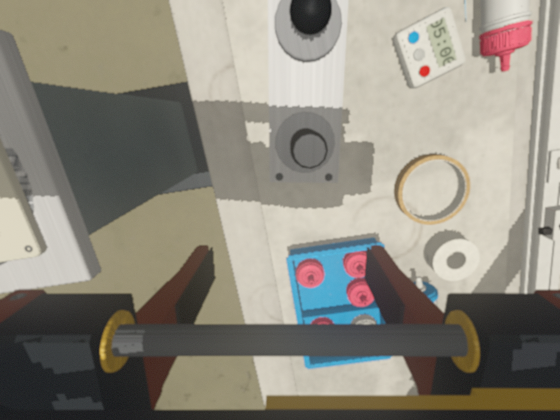

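The wrist view shows the drift's grip top at about (309,149), its collar at (305,144), and the tamper at (309,15). This agrees with the estimate to within about 2 mm.

```bash
python3 - <<'E'
from h import *
c=cam('wrist'); print(ray(c,[[309,149]],153),ray(c,[[305,144]],83))
im=cv2.cvtColor(cv2.imread('pics/w1.png'),cv2.COLOR_BGR2GRAY)[125:172,288:330]
q=cv2.HoughCircles(cv2.resize(im,None,fx=4,fy=4,interpolation=2),cv2.HOUGH_GRADIENT,1,40,param1=80,param2=15,minRadius=55,maxRadius=90)
print(None if q is None else q[0][:3]/4+[288,125,0])
E
```

```text
[[470.78690819 -10.96735134 153.        ]] [[470.99353877 -13.04982419  83.        ]]
[[309.375      149.875       16.20000076]]
```

>>> {"method": "servo_tool", "body": {
  "plan": [
    [[-1,0.3,0.68,-0.2,0,0,0],[-1,0.29,0.67,-0.5,0,0,0],[-1,0,0,-0.9,0,0,0],[-1,0,0,-0.9,0,0,0],[-1,0,0,-0.5,0,0,0]]
  ]
}}

```text
t: 1.82
ee_pos: [467.8, -14.6, 179.8]
orientation: [-2.394, -2.031, 0.004]
ft_force: [-0.4, -0.1, -0.1]
width: 87.9
grasp_force: 0.0
```

>>> {"method": "servo_tool", "body": {
  "plan": [
    [[-1,0,0,-0.3,0,0,0],[-1,0,0,-0.1,0,0,0],[-1,0,0,0,0,0,0]]
  ]
}}

```text
t: 2.07
ee_pos: [468.8, -15.1, 165.7]
orientation: [-2.395, -2.031, 0.003]
ft_force: [0.6, 0.0, -0.5]
width: 87.9
grasp_force: 0.0
```

>>> {"method": "servo_tool", "body": {
  "plan": [
    [[-1,0.03,0.08,0,0,0,0],[1,0,0,0,0,0,0],[1,0,0,0,0,0,0],[1,0,0,0,0,0,0],[1,0,0,0,0,0,0]]
  ]
}}

```text
t: 2.48
ee_pos: [471.0, -11.6, 167.3]
orientation: [2.394, 2.033, 0.002]
ft_force: [-0.9, -0.0, 0.3]
width: 64.4
grasp_force: 0.0
```

>>> {"method": "servo_tool", "body": {
  "plan": [
    [[1,0,0,0,0,0,0],[1,0,0,0,0,0,0],[1,0,0,0,0,0,0],[1,0,0,0,0,0,0],[1,0,0,0,0,0,0]]
  ]
}}

```text
t: 2.9
ee_pos: [470.6, -11.5, 166.7]
orientation: [-2.395, -2.033, 0.0]
ft_force: [0.4, 0.3, -0.4]
width: 31.4
grasp_force: 0.0
```

>>> {"method": "servo_tool", "body": {
  "plan": [
    [[1,0,0,0,0,0,0],[1,0,0,0,0,0,0],[1,0,0,0,0,0,0]]
  ]
}}

```text
t: 3.15
ee_pos: [470.5, -11.5, 166.6]
orientation: [-2.394, -2.033, 0.0]
ft_force: [-1.1, 0.7, 1.4]
width: 27.4
grasp_force: 30.0
```

>>> {"method": "servo_tool", "body": {
  "plan": [
    [[1,0,0,0.3,0,0,0],[1,0,0,0.5,0,0,0],[1,0,0,0.8,0,0,0],[1,0,0,0.8,0,0,0],[1,0,0,0.8,0,0,0]]
  ]
}}

```text
t: 3.57
ee_pos: [469.9, -11.5, 295.3]
orientation: [-2.394, -2.033, 0.002]
ft_force: [1.3, -0.8, -4.4]
width: 27.8
grasp_force: 30.0
```

>>> {"method": "servo_tool", "body": {
  "plan": [
    [[1,0,0,0.7,0,0,0],[1,0,0.2,0.3,0,0,0],[1,0.1,0.7,0,0,0,0],[1,0.1,0.9,0,0,0,0],[1,0.1,0.9,0,0,0,0]]
  ]
}}

```text
t: 3.98
ee_pos: [482.3, 97.1, 334.7]
orientation: [2.397, 2.031, 0.0]
ft_force: [1.0, 0.2, -3.3]
width: 27.6
grasp_force: 30.0
```

>>> {"method": "servo_tool", "body": {
  "plan": [
    [[1,0.1,0.9,0,0,0,0],[1,0.1,0.9,0,0,0,0],[1,0.1,0.9,0,0,0,0],[1,0.1,0.9,0,0,0,0],[1,0.1,0.9,0,0,0,0]]
  ]
}}

```text
t: 4.4
ee_pos: [502.1, 278.1, 333.8]
orientation: [-2.394, -2.034, 0.002]
ft_force: [0.6, -0.5, -3.3]
width: 27.9
grasp_force: 30.0
```

>>> {"method": "servo_tool", "body": {
  "plan": [
    [[1,0.03,0.9,0,0,0,0],[1,0,0.6,0,0,0,0],[1,0,0.2,0,0,0,0],[1,0,0,0,0,0,0],[1,0,0,0,0,0,0]]
  ]
}}

```text
t: 4.82
ee_pos: [503.3, 343.8, 333.7]
orientation: [2.394, 2.034, -0.004]
ft_force: [0.4, -1.0, -3.6]
width: 27.6
grasp_force: 30.0
```

```bash
python3 - <<'E'
from h import *
o=readout.get_obs(); print(o['t'],o['ee_pos'],o['orientation'],o['ft_force'],o['width']); c=cam('wrist')
w=vision.get_image('wrist')[...,::-1]; s=vision.get_image('scene')[...,::-1]
print(proj(c,[[502.7,346.9,120]]), proj(cam('scene'),[[502.7,346.9,120],[*o['ee_pos'][:2],o['ee_pos'][2]-166.6+9]]))
cv2.imwrite('pics/w2.png',w); cv2.imwrite('pics/s2.png',s)
cv2.imwrite('pics/c2.png',np.hstack([cv2.resize(w,(400,300)),cv2.resize(s[150:360,100:380],(400,300))]))
E
```

```text
4.8167 [503.33516407 343.83620112 333.73167349] [ 2.39376248  2.03423492 -0.00350697] [ 0.39212536 -0.96594795 -3.59328114] 27.614529327004576
[[287.73693516 198.85800045]] [[236.5825496  271.16880469]
 [236.81022941 236.95856747]]
```

View pics/c2.png

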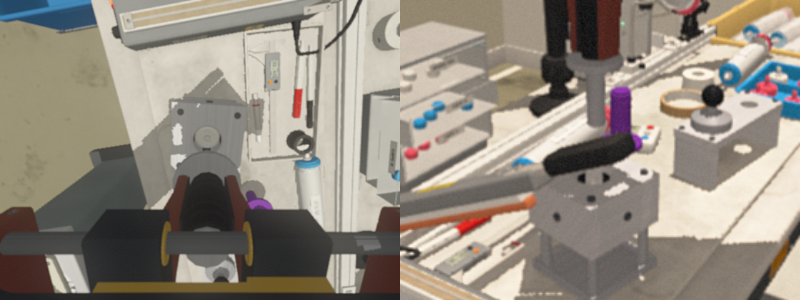

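```bash
python3 - <<'E'
import cv2,numpy as np
w=cv2.imread('pics/w2.png'); s=cv2.imread('pics/s2.png')
cv2.imwrite('pics/c3.png',np.hstack([cv2.resize(w[125:245,230:350],(480,480),interpolation=2),cv2.resize(s[190:310,200:280],(320,480),interpolation=2)]))
E
```

```text
(no output)
```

View pics/c3.png

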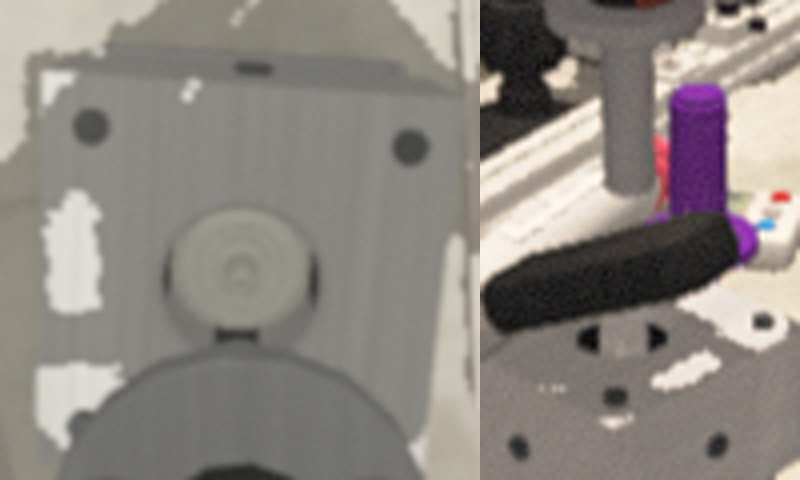

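```bash
python3 - <<'E'
from h import *
c=cam('wrist'); print(ray(c,[[290.3,195],[291.5,196.5]],120))
s=cam('scene'); print(ray(s,[[235.5,275]],120)); print(proj(s,[[503.3,343.8,176],[506,343.8,176],[503.3,347,176]]),readout.get_obs()['ee_pos'])
E
```

```text
[[506.32557853 349.50312715 120.        ]
 [507.24872064 347.80045573 120.        ]]
[[497.58692656 357.31844827 120.        ]]
[[236.84513479 237.0354634 ]
 [235.32900876 236.62177049]
 [235.62131032 237.83034539]] [503.69272992 342.99071757 334.27308827]
```

>>> {"method": "servo_tool", "body": {
  "plan": [
    [[1,0.05,0.12,0,0,0,0],[1,0,0,-0.5,0,0,0],[1,0,0,-0.6,0,0,0],[1,0,0,-0.3,0,0,0],[1,0,0,0,0,0,0]]
  ]
}}

```text
t: 5.33
ee_pos: [504.8, 347.7, 275.7]
orientation: [-2.395, -2.032, 0.009]
ft_force: [0.7, -0.7, -4.3]
width: 27.6
grasp_force: 30.0
```

>>> {"method": "servo_tool", "body": {
  "plan": [
    [[1,0,0,-0.1,0,0,0],[1,0,0,-0.1,0,0,0],[1,0,0,-0.1,0,0,0],[1,0,0,0,0,0,0],[1,0,0,0,0,0,0]]
  ]
}}

```text
t: 5.75
ee_pos: [506.6, 349.7, 267.9]
orientation: [2.394, 2.033, 0.004]
ft_force: [0.6, 0.5, 0.5]
width: 27.6
grasp_force: 30.0
```

>>> {"method": "servo_tool", "body": {
  "plan": [
    [[1,0,0,-0.15,0,0,0],[1,0,0,-0.15,0,0,0],[1,0,0,-0.15,0,0,0],[1,0,0,-0.15,0,0,0],[1,0,0,0,0,0,0]]
  ]
}}

```text
t: 6.17
ee_pos: [507.2, 350.1, 244.4]
orientation: [2.394, 2.033, 0.008]
ft_force: [1.5, 0.8, 2.3]
width: 28.0
grasp_force: 30.0
```

>>> {"method": "servo_tool", "body": {
  "plan": [
    [[1,0,0,-0.15,0,0,0],[1,0,0,-0.15,0,0,0],[1,0,0,-0.15,0,0,0],[1,0,0,-0.15,0,0,0],[1,0,0,0,0,0,0]]
  ]
}}

```text
t: 6.58
ee_pos: [504.9, 348.7, 216.7]
orientation: [-2.394, -2.033, 0.005]
ft_force: [0.0, -0.7, -4.6]
width: 27.5
grasp_force: 30.0
```

>>> {"method": "servo_tool", "body": {
  "plan": [
    [[1,0,0,-0.05,0,0,0],[1,0,0,-0.04,0,0,0],[1,0,0,0,0,0,0],[1,0,0,0,0,0,0]]
  ]
}}

```text
t: 6.92
ee_pos: [505.9, 349.3, 215.0]
orientation: [-2.395, -2.033, 0.0]
ft_force: [-0.3, -0.2, -3.5]
width: 27.8
grasp_force: 30.0
```

>>> {"method": "servo_tool", "body": {
  "plan": [
    [[1,0,0,-0.04,0,0,0],[1,0,0,0,0,0,0],[1,0,0,-0.03,0,0,0],[1,0,0,0,0,0,0]]
  ]
}}

```text
t: 7.25
ee_pos: [505.8, 349.2, 212.1]
orientation: [-2.395, -2.034, 0.0]
ft_force: [0.2, 0.1, -3.5]
width: 27.3
grasp_force: 30.0
```

>>> {"method": "servo_tool", "body": {
  "plan": [
    [[1,0,0,-0.04,0,0,0],[1,0,0,0,0,0,0],[1,0,0,0,0,0,0]]
  ]
}}

```text
t: 7.5
ee_pos: [506.0, 349.3, 211.6]
orientation: [2.395, 2.033, 0.001]
ft_force: [-2.5, -1.6, 6.6]
width: 28.0
grasp_force: 30.0
```

>>> {"method": "servo_tool", "body": {
  "plan": [
    [[-1,0,0,0,0,0,0],[-1,0,0,0,0,0,0],[-1,0,0,0,0,0,0],[-1,0,0,0,0,0,0],[-1,0,0,0,0,0,0]]
  ]
}}

```text
t: 7.92
ee_pos: [505.9, 349.3, 210.6]
orientation: [2.395, 2.033, 0.0]
ft_force: [-0.1, -0.3, -0.4]
width: 57.7
grasp_force: 0.0
```

>>> {"method": "servo_tool", "body": {
  "plan": [
    [[-1,0,0,0,0,0,0],[-1,0,0,0,0,0,0],[-1,0,0,0,0,0,0],[-1,0,0,0,0,0,0],[-1,0,0,0.3,0,0,0]]
  ]
}}

```text
t: 8.33
ee_pos: [504.8, 348.6, 220.9]
orientation: [-2.394, -2.033, 0.006]
ft_force: [0.0, -0.8, -0.4]
width: 87.1
grasp_force: 0.0
```

>>> {"method": "servo_tool", "body": {
  "plan": [
    [[-1,0,0,0.7,0,0,0],[-1,0,0,0.8,0,0,0],[-1,0,0,0.8,0,0,0],[-1,0,-0.6,0.4,0,0,0],[-1,0,-0.8,0.3,0,0,0]]
  ]
}}

```text
t: 8.75
ee_pos: [506.5, 294.7, 346.4]
orientation: [2.391, 2.036, 0.008]
ft_force: [0.2, -0.3, 0.1]
width: 88.0
grasp_force: 0.0
```

>>> {"method": "servo_tool", "body": {
  "plan": [
    [[-1,0,-0.8,0,0,0,0],[-1,0,-0.5,0,0,0,0],[-1,0,0,0,0,0,0],[-1,0,0,0,0,0,0]]
  ]
}}

```text
t: 9.08
ee_pos: [506.1, 240.6, 343.8]
orientation: [2.397, 2.031, 0.002]
ft_force: [0.1, -0.3, -0.1]
width: 87.9
grasp_force: 0.0
```

```bash
python3 - <<'E'
from h import *
o=readout.get_obs(); print(o['t'],o['ee_pos'],o['width'],o['ft_force'])
w=vision.get_image('wrist')[...,::-1]; s=vision.get_image('scene')[...,::-1]
cv2.imwrite('pics/c4.png',np.hstack([cv2.resize(w,(400,300)),cv2.resize(s[170:380,120:400],(400,300))]))
E
```

```text
9.0833 [506.0547375  240.64003543 343.79163656] 87.93402705787544 [ 0.11006501 -0.34150233 -0.1249002 ]
```

View pics/c4.png

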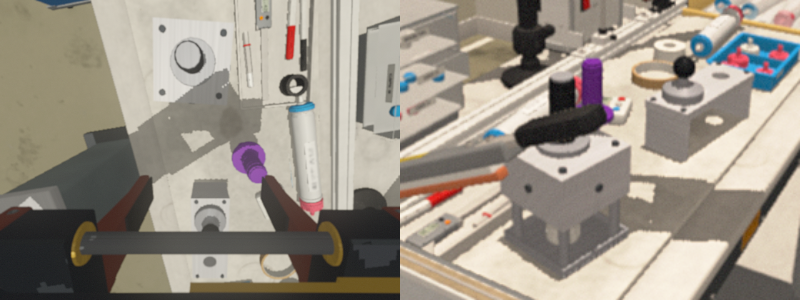

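The drift stands upright, with its collar on the block at (192,62) in the left half and centred between the bolts. The tamper is unmoved, and a whitish body is visible under the block at (552,232). I'll zoom in to confirm it is the cap.

```bash
python3 - <<'E'
from h import *
s=vision.get_image('scene')[...,::-1]; cv2.imwrite('pics/c5.png',cv2.resize(s[225:365,185:295],(550,600)[:1]+(600,),interpolation=2))
print(proj(cam('scene'),[[505,348,54],[505,348,38],[505,348,21],[505,348,4]]))
E
```

```text
[[235.63744907 307.73836779]
 [235.80771139 316.23377359]
 [235.98663292 325.1007636 ]
 [236.16352512 333.80729554]]
```

View pics/c5.png

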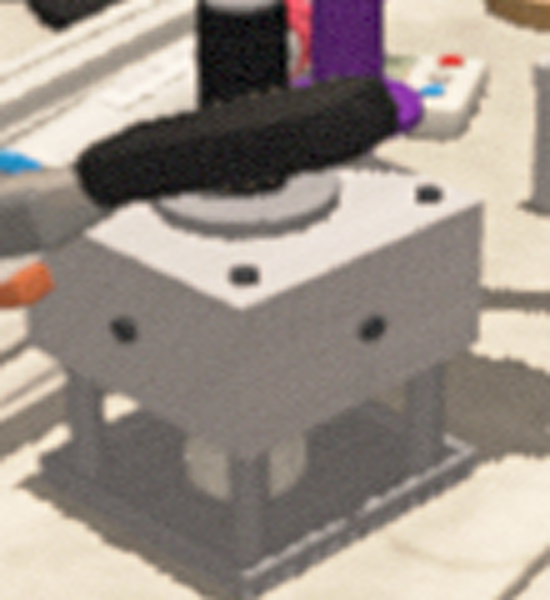

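The cap is on the catch plate, showing white at about (245,470) either side of the front leg, and the collar sits flat on the block. I'm handing in.

```bash
python3 -c "
from workcell import close_job; print(close_job())"
```

```text
the job is handed in; nothing more can be done
None
```

Job handed in at about 9 s of the 43 s: the cap is on the catch plate, the drift stands released in the bore with its collar on the block, and the tamper was left where it stood; the hand-in call returned no verdict.

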